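# Clip the inspection torch onto its eye

### The job

At the jade counter, lift the inspection torch out of its charging dock by the orange lug and clip its snap hook onto the red eye of the stand: press the brass gate open against the eye's front bar, then lower the torch until the eye carries its weight before you let go, so that it hangs upright with the gate snapped shut. Be gentle with the eye (its height on the post is not known exactly, so feel for it; never load it hard or let the torch drop onto it), and leave the stones and tools on the counter where they lie.

Things in the scene. Friction and masses are not known exactly. Their poses are not given: they have to be found in the camera images.
- lug (a point): Centre of the torch's orange grip lug: 34 mm long (x), 12 mm thick (y; grip across this), 30 mm high. Axes: z up along the torch, x from the lug towards the hook's gate. The underside of the torch is 128 mm below this point, its axis 36 mm ahead (+x).
- torch: Black torch, head 38 mm wide, 162 mm high with its hook, 110 to 200 g, stood on its head in the dock. Origin on its axis at the underside; x towards the gate. Centre of mass near the axis. On the tail is a snap hook of 8 mm round bar in the x-z plane: inside, the spine's face is 12 mm behind the axis and the nose's 12 mm ahead, nose's lower end 134 mm up.
- gate_mid (a point): Middle of the shut brass gate's outer (+x) face, 19.5 mm ahead of the torch's axis, 120 mm above its underside, 8 mm below and 55.5 mm ahead of the lug's centre; axes as the torch. A bar pushed in level with this point or up to 8 mm higher opens the gate with about 3 to 8 N; lower needs more, higher meets the nose.
- seat (a point): Where the centre of a 6 mm bar sits when the torch hangs on it, under the peak of the hook's crown, on the axis: 36 mm ahead (+x) of the lug's centre and 21.7 mm above it. A bar pressed in through the gate until on the torch's axis slides up to here past the gate's tip (133 mm above the underside) as the torch is lowered.
- gate (a joint): Angle of the brass gate, rad: 0 shut, grows as it is pressed inward (-x) about its hinge at its foot, at most 1.15; a spring (about 0.06 N m shut, plus 0.08 N m per rad) shuts it.
- dock: Black charging dock, a fixed round block 80 mm across, 20 mm high, with a well 43 mm wide and 12 mm deep in which the torch stands upright. Origin at the centre of its underside.
- stand: Fixed stand: 16 mm post 95 mm ahead (+x) of the origin, 260 mm high; a red sleeve clamped on it carries the eye, a level loop of 6 mm red steel rod reaching to -x. The eye's front bar runs along y right above this origin; side rods 44 mm apart, opening 70 mm long. Origin on the table under the front bar's middle. Bring the hook from -x, torch x along stand x.
- eye_mid (a point): Nominal middle of the eye's front bar, 235 mm above the table, axes as the stand. The sleeve is clamped anywhere from 16 mm below to 16 mm above, so the bar's true height is not measured; horizontally the point is right. The bar is rigid: a fingertip lowered onto it finds its top, 3 mm above its centre.
- bangle: Green jade bangle lying flat, 76 mm across, 10 mm high; bystander. Origin at its underside centre.
- carving: Dark green jade carving, 44 mm across, 52 mm high; bystander. Origin at its underside centre.
- lavender: Lavender jade slab 55 x 36 x 14 mm; bystander. Origin at its underside centre.
- jar: Glass jar with a black cap, 48 mm across, 60 mm high; bystander. Origin at its underside centre.
- loupe: Folding loupe, 34 mm round with a 48 mm steel cover, 14 mm high; bystander. Origin under the lens.
There are look-alikes about, which are no part of the job. What is shaped like the dock but green is not meant.

How it is judged:
On the way, in this order (a step that is already met when the one before it is completed fails the run):
1. the torch is lifted clear of the dock (z of torch in the frame of dock above 0.04 m), for 0.1 s.
2. the gate is pressed open by the eye (value of joint gate above 0.35 rad and contact force between torch and stand above 0.5 N and horizontal distance between seat and eye_mid below 0.035 m), for 0.05 s.
3. the bar is in the hook's crown and the eye carries weight, gate shut, the torch still held (value of joint gate below 0.1 rad and contact force between torch and stand above 0.6 N and x of seat in the frame of stand between -0.01 and 0.01 m and y of seat in the frame of stand between -0.02 and 0.02 m and z of seat in the frame of stand between 0.214 and 0.256 m and contact force between torch and the fingers above 1 N), for 0.1 s.
At the end, for the whole second after the job is handed in: The torch hangs at rest on the eye's front bar: the seat point within 10 mm of the bar's line (stand x), within 20 mm of its middle along it (stand y) and 214 to 256 mm above the table, gate shut (under 0.1 rad), weight on the eye, torch within 0.26 rad of upright, slower than 60 mm/s (x of seat in the frame of stand between -0.01 and 0.01 m and y of seat in the frame of stand between -0.02 and 0.02 m and z of seat in the frame of stand between 0.214 and 0.256 m and value of joint gate below 0.1 rad and contact force between torch and stand above 0.4 N and angle between torch's own z axis and vertical below 0.26 rad and linear speed of torch below 0.06 m/s); the robot touches nothing.
It fails at once if the stand or its eye is loaded with more than 20 N (contact force between stand and anything else above 20 N).
It fails at once if a bystander (bangle, carving, lavender slab, jar or loupe) is moved by more than 20 mm (distance of any of bangle, carving, lavender, jar, loupe from where it was at the start of the episode above 0.02 m).
It also fails if it takes over 59 s, if anything falls off the work surface, if the arm or the gripper's body presses on something with over 40 N, if the wrist force passes 120 N, or if a joint passes its speed limit or range.

### The arm

A 7-joint arm with a two-finger parallel gripper is mounted at the origin on the work surface. World frame = base frame: x ahead of the robot, y to its left, z up, the work surface at z = 0. Lengths are in m, angles in rad, forces in N, time in s.
With the tool pointing down it reaches from about 0.4 to 0.875 m from the base axis. Payload 6.5 kg.
Tool frame: the origin (TCP) lies midway between the tips of the shut fingers; the grasp point (between the pads) lies 19 mm behind it (env.pinch_z is the distance from the TCP to the grasp point, in m); z points along the fingers, y is the direction in which the jaws open and shut (so a half turn about z gives the same grasp; the last joint's range is limited). The gripper opens to 85 mm and grips with 20 to 120 N. Pads are 22 mm wide; open, the fingers measure 114 mm over their backs; the gripper's body (76 mm by 85 mm) begins 54 mm behind the grasp point. The pads swing forward as they close: fully open they stand 13 mm farther back than shut.
Start: joints at [-1.336, 0.536, -0.004, 1.538, 0.003, 1.067, -0.071], TCP at [0.193, 0.621, 0.231] pointing down, gripper open.
Joint ranges: [-2.7, 2.7], [-0.37, 2.16], [-1.27, 1.26], [0.24, 2.4], [-1.31, 4.45], [0.19, 1.91], [-2.76, 2.76]. Speed limits (rad/s): [2.39, 2.39, 3.14, 3.14, 3.14, 3.14, 3.14].

### API

Orientations are given as a unit quaternion [x, y, z, w].
In Python, from plant import env, imaging, finish_job gives the robot as it stands. The module is installed in compiled form; this text tells all that it offers.
- The arm moves only by the tool drive_tool, never from a script. Its argument "motion" is a list of rows, each a list of 5 numbers: the shift along the tool's x, y, z in m, then the turn about the tool's z in degrees, then the finger opening in m, from 0 to 0.0854. In form: [[dx, dy, dz, turn, grip], ...]. A call has exactly 10 rows; each row is the pose to reach, as a shift and turn from the pose commanded when the call began, along the tool's axes at that moment; what a row does not reach only later rows make up. A row lasts 1/12 s, in which the tool goes at most 41.7 mm and 7.16 degrees, less where a joint would pass 70% of its speed; a pose out of reach is approached as far as the arm can. A call with a gripper value outside its range is refused whole. The fingers move at their own pace and stop on an object; "grip_force" is the grip in N (left out, the last holds). Time passes only in rows, so rows that repeat a pose let the fingers close, or fill a call up. It gives the time, the measured TCP pose, the force and the opening at its end, in the units of the state.
- env.state(): the state, without advancing time (a new reading comes with each control period).
- imaging.camera(name): name is "side" or "top" or "wrist"; returns a dict with "image" (480x640x3 uint8, red, green, blue), "intrinsics" (3x3 intrinsics, pixels), "extrinsics" (4x4, takes a point from camera to world coordinates). Camera axes: x right, y up, looking along -z (the intrinsics and any distortion apply to the point x, -y, -z); pixel columns grow to the right and rows downward; lengths in m; the calibration is good to about 2 mm. A picture is of the moment at which its call begins. There is no depth.
- finish_job(): hands the job in, once; it reports no verdict.
The state is a dict: "time": time; "joint_positions": joint angles; "joint_vel": joint speeds; "tau": joint torques, N m; "position": TCP position; "ee_rot": TCP orientation; "wrist_force": force on the tool from outside, world axes, zero at the start; "wrist_torque": the same for the moment, N m; "grip_width": finger opening in m.
Only numpy, scipy, OpenCV 4.12 (cv2) and the standard library are available. Lean on these libraries where they do the work, as an engineer would, in place of code of your own. Each camera call takes 0.05 s, during which the arm holds its last target. There are 200 camera calls.

## Working session

There is one attempt and no reset: what is moved stays moved. The work goes in short steps, Python scripts to look and compute and a tool call to move; the robot and the scene stay as the last step left them, time stands still between calls to the robot, and variables do not carry over. Pictures are saved under pics/ and viewed, about 8 in all and at most 12, crops included, and the job is handed in when it is done.

Besides the shell and the picture viewer there is one more tool, called after "Call:" by a JSON object that holds its "name" and its "arguments". drive_tool: Moves the arm, as the interface text tells. Its arguments: {"type":"object","properties":{"motion":{"type":"array","items":{"type":"array","items":{"type":"number"}}},"grip_force":{"type":"number"}},"required":["motion"]}

```bash
mkdir -p pics
cat > h.py <<'E'
import numpy as np, cv2
from plant import env, imaging
def snap(n,f):
    c=imaging.camera(n); cv2.imwrite(f'pics/{f}.png',c['image'][:,:,::-1]); np.savez(f'pics/{f}.npz',K=c['intrinsics'],E=c['extrinsics']); return c
def ray(f,u,v):
    d=np.load(f'pics/{f}.npz'); K,E=d['K'],d['E']
    p=np.linalg.inv(K)@[u,v,1]; r=E[:3,:3]@[p[0],-p[1],-p[2]]; return E[:3,3],r/np.linalg.norm(r)
def onz(f,u,v,z):
    o,r=ray(f,u,v); return o+r*(z-o[2])/r[2]
def proj(f,P):
    d=np.load(f'pics/{f}.npz'); K,E=d['K'],d['E']
    q=E[:3,:3].T@(np.array(P)-E[:3,3]); q=K@[q[0],-q[1],-q[2]]; return q[:2]/q[2]
def tri(obs):
    A=0;b=0
    for f,u,v in obs:
        o,r=ray(f,u,v); M=np.eye(3)-np.outer(r,r); A=A+M; b=b+M@o
    return np.linalg.solve(A,b)
E
python3 - <<'E'
from h import *
for n in ['top','side']:
    c=snap(n,n+'0'); print(c['intrinsics'].tolist(),c['extrinsics'].round(3).tolist(), [k for k in c])
s=env.state(); print(s, env.pinch_z)
E
```

```text
[[601.7553816710578, 0.0, 323.23762401487096], [0.0, 601.7553816710578, 236.87163133946592], [0.0, 0.0, 1.0]] [[-0.022, 0.988, -0.151, 0.383], [-1.0, -0.024, -0.008, 0.015], [-0.011, 0.151, 0.988, 1.198], [0.0, 0.0, 0.0, 1.0]] ['image', 'intrinsics', 'extrinsics']
[[451.9267819121921, 0.0, 317.4518781762716], [0.0, 451.9267819121921, 234.72851375106495], [0.0, 0.0, 1.0]] [[0.796, 0.447, -0.408, 0.222], [-0.605, 0.579, -0.547, -0.422], [-0.008, 0.682, 0.731, 0.713], [0.0, 0.0, 0.0, 1.0]] ['image', 'intrinsics', 'extrinsics']
{'time': 0.1, 'joint_positions': array([-1.3362114 ,  0.53711789, -0.00446151,  1.53875478,  0.00258707,
        1.06728764, -0.07119539]), 'joint_vel': array([ 0.00055124, -0.00166223, -0.00075349, -0.00238   , -0.00014161,
       -0.00119076,  0.00052815]), 'tau': array([ 2.09187987e-03, -5.84559560e+01,  1.05170891e+00, -2.59782600e+01,
        1.26546377e-02,  4.44305741e-03, -2.26303848e-05]), 'position': array([0.19240547, 0.6202848 , 0.23049028]), 'ee_rot': array([ 1.49781787e-01,  9.88718770e-01, -7.77734429e-04, -7.10826514e-05]), 'wrist_force': array([ 0.08772316, -0.21489912, -0.50449603]), 'wrist_torque': array([-0.02296928, -0.00129262,  0.03102268]), 'grip_width': 0.08536315551549922} 0.0187
```

View pics/top0.png

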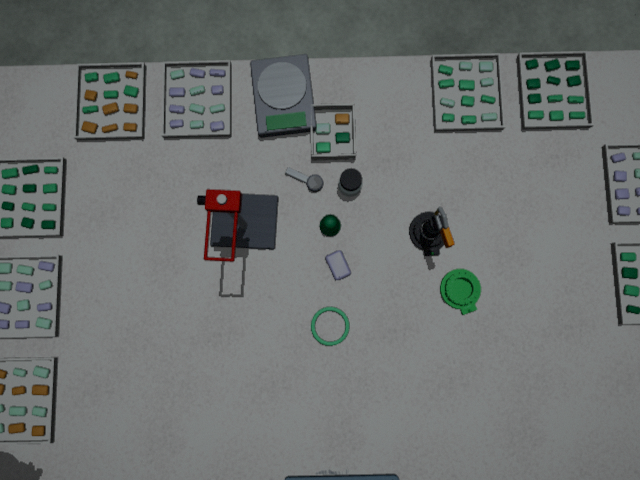

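View pics/side0.png

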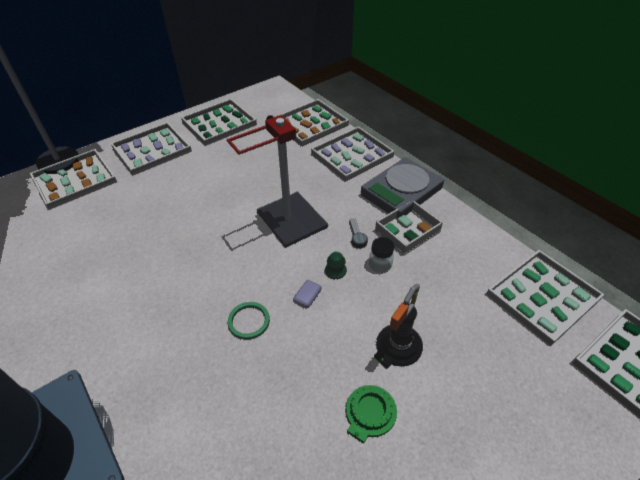

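The top view shows the stand's eye at about (205-240, 190-260), its front bar near row 259. The torch in its black dock is near (430,232), with the orange lug near (447,236). The green decoy is at (460,290). I need enlarged crops.

Run:
```python
import cv2,numpy as np
t=cv2.imread('pics/top0.png');s=cv2.imread('pics/side0.png')
r=lambda im,x,y,w,h:cv2.resize(im[y:y+h,x:x+w],(400,int(400*h/w)),interpolation=cv2.INTER_CUBIC)
a=r(t,395,195,80,60);b=r(t,190,180,80,60) if 0 else r(t,180,180,120,90);c=r(s,370,280,80,60) if 0 else r(s,360,275,100,75);d=r(s,215,100,100,75)
im=np.vstack([np.hstack([a,b]),np.hstack([c,d])]);print(im.shape);cv2.imwrite('pics/crop0.png',im)
```

```text
(600, 800, 3)
```

View pics/crop0.png

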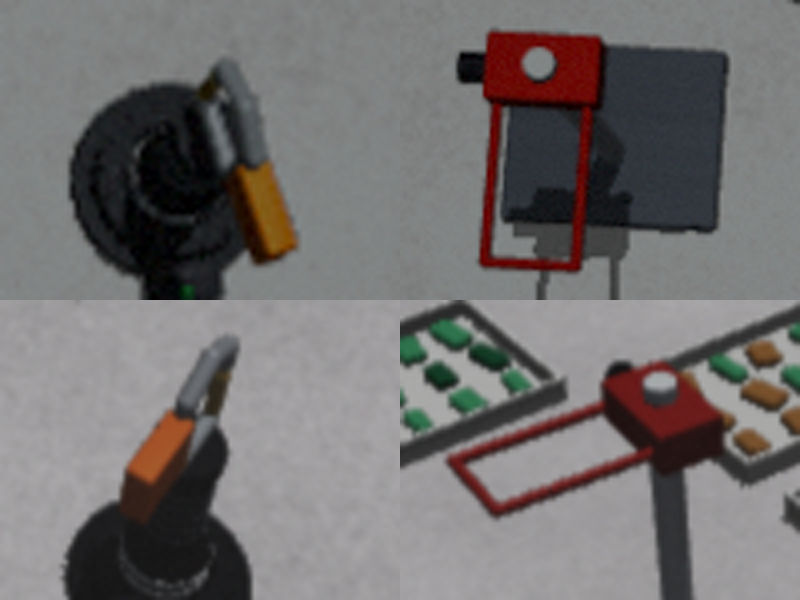

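The crop shows the lug's top face at crop (230,170)-(297,243), with the hook pointing up and slightly left. The eye's front bar corners are at top px (204.9,259.2) and (233.4,260.4), and at side px (228.8,140) and (239.3,153.3).

```bash
cat > fit.py <<'E'
from h import *
from scipy.optimize import minimize
def mask(f):
    h=cv2.cvtColor(cv2.imread(f'pics/{f}.png'),cv2.COLOR_BGR2HSV)
    return cv2.inRange(h,(5,150,90),(18,255,255))
def box(x,y,z,yaw,L=(.034,.012,.030)):
    c,s=np.cos(yaw),np.sin(yaw)
    return [np.array([x+c*a*L[0]/2-s*b*L[1]/2,y+s*a*L[0]/2+c*b*L[1]/2,z+e*L[2]/2]) for a in(-1,1) for b in(-1,1) for e in(-1,1)]
def fit(obs,p0,ms,S=8):
    def cost(p):
        t=0
        for f,(x0,y0,w,h) in obs:
            uv=np.array([proj(f,q) for q in box(*p)]); hull=cv2.convexHull(((uv-[x0,y0]+.5)*S).astype(np.float32))
            im=np.zeros((h*S,w*S),np.uint8); cv2.fillConvexPoly(im,np.round(hull*16).astype(int),255,shift=4)
            im=cv2.resize(im,(w,h),interpolation=cv2.INTER_AREA)/255.
            t+=np.abs(im-ms[f]).sum()/max(ms[f].sum(),1)
        return t
    best=min((minimize(cost,[p0[0],p0[1],p0[2],p0[3]+d],method='Nelder-Mead',options=dict(initial_simplex=np.array([p0[0],p0[1],p0[2],p0[3]+d])+np.vstack([np.zeros(4),np.diag([.008,.008,.008,.15])]),xatol=1e-5,fatol=1e-4,maxiter=400)) for d in(-.2,0,.2)),key=lambda r:r.fun)
    return best.x,best.fun
E
python3 - <<'E'
from fit import *
obs=[('top0',(430,220,40,40)),('side0',(385,295,35,45))]
ms={f:mask(f)[y:y+h,x:x+w]/255. for f,(x,y,w,h) in obs}
print([m.sum() for m in ms.values()])
o=onz('top0',447,236,.15);print('rough',o)
print(fit(obs,[o[0],o[1],.136,0.3],ms), fit(obs[:1],[o[0],o[1],.136,0.3],ms))
a=tri([('top0',204.9,259.2),('side0',228.8,140)]);b=tri([('top0',233.4,260.4),('side0',239.3,153.3)])
print(a,b,(a+b)/2, np.linalg.norm(a-b))
# rod back ends (top): left (496,110) right (588,110) in crop
for u,v in [(496,110),(588,110),(483,264),(578,268)]: print(onz('top0',(u-400)/3.3333+180,v/3.3333+180,.235))
print('dock', onz('top0',395+160/5,195+178/5,.02))
for nm,u,v,z in [('bangle',330,326,.01),('carv',330,225,.03),('jar',350,182,.05),('lav',338,265,.01),('loupe',315,183,.01)]: print(nm,onz('top0',u,v,z).round(3))
E
```

```text
[np.float64(71.0), np.float64(136.0)]
rough [ 0.54011141 -0.19463152  0.15      ]
(array([ 0.54083926, -0.19607649,  0.14240285,  0.51421486]), np.float64(3.2654738697467387)) (array([ 0.54808711, -0.20694229,  0.09626165,  0.61526087]), np.float64(1.8022645677989504))
[0.49916539 0.21221365 0.24094092] [0.49522477 0.16690877 0.24060622] [0.49719508 0.18956121 0.24077357] 0.0454771648208181
[0.57460707 0.2080412  0.235     ]
[0.57350933 0.16293865 0.235     ]
[0.49888688 0.21384232 0.235     ]
[0.49586124 0.16780654 0.235     ]
dock [ 0.57129245 -0.18169702  0.02      ]
bangle [0.389 0.015 0.01 ]
carv [0.585 0.01  0.03 ]
jar [ 0.666 -0.031  0.05 ]
lav [ 0.508 -0.004  0.01 ]
loupe [0.676 0.038 0.01 ]
```

```bash
sed -i 's/(5,150,90),(18,255,255)/(3,120,60),(24,255,255)/' fit.py
python3 - <<'E'
from fit import *
obs=[('top0',(430,220,40,40)),('side0',(385,295,35,45))]
ms={f:mask(f)[y:y+h,x:x+w]/255. for f,(x,y,w,h) in obs}
for f,(x,y,w,h) in obs:
    n,l,st,ce=cv2.connectedComponentsWithStats((ms[f]>0).astype(np.uint8)); k=1+np.argmax(st[1:,4]); ms[f]=(l==k)*1.; print(st[k],ce[k]+[x,y])
    print(proj(f,[.541,-.196,.136]))
print(fit(obs,[.541,-.196,.136,.45],ms))
h=cv2.imread('pics/side0.png'); print(cv2.cvtColor(h,cv2.COLOR_BGR2HSV)[300:332:4,392:412:3].tolist()[3])
# red fits: front-bar rows
E
```

```text
[ 12   7  12  20 125] [447.944 236.44 ]
[446.23276757 236.68714565]
[  7   8  16  19 164] [399.73170732 312.20121951]
[399.2086346  315.50379786]
(array([ 0.54045373, -0.19626043,  0.14214518,  0.44902711]), np.float64(1.6265907221425155))
[[150, 3, 161], [10, 165, 150], [10, 194, 163], [11, 191, 163], [9, 175, 99], [7, 27, 85], [120, 14, 37]]
```

```bash
cat >> h.py <<'E'
from scipy.spatial.transform import Rotation as R
def go(x,y,z,yaw_y):
    s=env.state(); r=R.from_quat(s['ee_rot']).as_matrix(); d=r.T@(np.array([x,y,z])-s['position'])
    a=np.degrees(np.arctan2(r[1,1],r[0,1])); t=(a-yaw_y+180)%360-180
    print('t',round(s['time'],2),'pos',s['position'].round(4),'yaw_y',a.round(2),'F',s['wrist_force'].round(2),'w',round(s['grip_width'],4),'| move',d.round(4),'turn',round(t,2))
E
python3 -c "
from h import *
go(.497,.190,.29,-94.3)"
```

```text
t 0.1 pos [0.1924 0.6203 0.2305] yaw_y 72.77 F [ 0.09 -0.21 -0.5 ] w 0.0854 | move [-0.4184 -0.3209 -0.059 ] turn 167.07
```

Call:
{"name": "drive_tool", "arguments": {"motion": [[-0.03,-0.023,-0.06,7,0],[-0.06,-0.046,-0.06,14,0],[-0.09,-0.07,-0.06,21,0],[-0.12,-0.093,-0.06,28,0],[-0.15,-0.116,-0.06,35,0],[-0.18,-0.139,-0.06,42,0],[-0.21,-0.162,-0.06,49,0],[-0.24,-0.186,-0.06,56,0],[-0.27,-0.209,-0.06,63,0],[-0.3,-0.232,-0.06,70,0]]}}

```text
time: 0.93
position: [0.4109, 0.3085, 0.2912]
ee_rot: [0.692, 0.722, -0.0, -0.0]
wrist_force: [0.4, -0.1, -0.3]
grip_width: -0.0001
```

```bash
python3 -c "
from h import *
go(.497,.190,.265,-94.3)"
```

```text
t 0.93 pos [0.4109 0.3085 0.2912] yaw_y 2.42 F [ 0.44 -0.06 -0.3 ] w -0.0001 | move [-0.122   0.081   0.0261] turn 96.72
```

Call:
{"name": "drive_tool", "arguments": {"motion": [[-0.025,0.016,0,7,0],[-0.05,0.032,0,14,0],[-0.075,0.048,0,21,0],[-0.1,0.065,0,28,0],[-0.122,0.081,0,35,0],[-0.122,0.081,0.01,42,0],[-0.122,0.081,0.02,49,0],[-0.122,0.081,0.026,56,0],[-0.122,0.081,0.03,63,0],[-0.122,0.081,0.034,70,0]]}}

```text
time: 1.77
position: [0.4968, 0.1922, 0.2566]
ee_rot: [0.981, 0.194, -0.001, 0.0]
wrist_force: [0.3, 0.8, 0.0]
grip_width: -0.0
```

```bash
python3 -c "
from h import *
go(.497,.190,.255,-94.3)
snap('side','side1');snap('wrist','wrist1')
a=cv2.imread('pics/side1.png')[80:200,200:360];b=cv2.imread('pics/wrist1.png')
cv2.imwrite('pics/v1.png',np.hstack([cv2.resize(a,(400,300),interpolation=2),cv2.resize(b,(400,300))]))"
```

```text
t 1.77 pos [0.4968 0.1922 0.2566] yaw_y -67.58 F [0.28 0.76 0.04] w -0.0 | move [-0.0006  0.0021  0.0016] turn 26.72
```

View pics/v1.png

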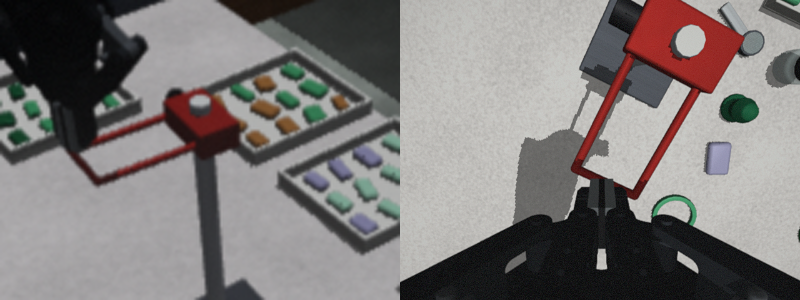

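The shut fingertips are above the front bar. In the wrist half its corners are at (576,165) and (637,195), with the fingers between them. Now I feel for the bar.

Call:
{"name": "drive_tool", "arguments": {"motion": [[0,0,0.002,7,0],[0,0,0.004,14,0],[0,0,0.006,20,0],[0,0,0.008,26.5,0],[0,0,0.0085,26.5,0],[0,0,0.009,26.5,0],[0,0,0.0095,26.5,0],[0,0,0.01,26.5,0],[0,0,0.0105,26.5,0],[0,0,0.011,26.5,0]]}}

```text
time: 2.7
position: [0.4972, 0.1924, 0.2464]
ee_rot: [0.999, -0.032, 0.0, -0.0]
wrist_force: [1.0, 0.5, 0.3]
grip_width: -0.0001
```

Call:
{"name": "drive_tool", "arguments": {"motion": [[0,0,0.0004,0,0],[0,0,0.0008,0,0],[0,0,0.0012,0,0],[0,0,0.0016,0,0],[0,0,0.002,0,0],[0,0,0.0022,0,0],[0,0,0.0024,0,0],[0,0,0.0026,0,0],[0,0,0.0028,0,0],[0,0,0.003,0,0]]}}

```text
time: 3.53
position: [0.4972, 0.1924, 0.2435]
ee_rot: [0.999, -0.033, 0.0, -0.0]
wrist_force: [-0.3, 0.9, 3.5]
grip_width: 0.0002
```

Call:
{"name": "drive_tool", "arguments": {"motion": [[0,0,0,0,0],[0,0,0.0001,0,0],[0,0,0.0002,0,0],[0,0,0.0003,0,0],[0,0,0.0004,0,0],[0,0,0.0004,0,0],[0,0,0.0004,0,0],[0,0,0.0004,0,0],[0,0,0.0004,0,0],[0,0,0.0004,0,0]]}}

```text
time: 4.37
position: [0.4973, 0.1924, 0.2434]
ee_rot: [0.999, -0.033, 0.0, -0.0]
wrist_force: [-2.4, -0.0, 7.0]
grip_width: -0.0
```

Run:
```python
from h import *
go(.5015,.190,.30,-94.3)
# eye corners in wrist1 (full-res): view half-scale .625
W=[('a',(576-400)*1.6,165*1.6),('b',(637-400)*1.6,195*1.6)]
for n,u,v in W: print(n,onz('wrist1',u,v,.2405))
```

```text
t 4.37 pos [0.4973 0.1924 0.2434] yaw_y -93.73 F [-2.4  -0.03  6.97] w -0.0 | move [ 0.0044  0.0021 -0.0566] turn 0.57
a [0.50185384 0.21246478 0.2405    ]
b [0.497084   0.16679585 0.2405    ]
```

Call:
{"name": "drive_tool", "arguments": {"motion": [[0,0,-0.03,0,0.05],[0,0.03,-0.057,0,0.05],[0.005,0.07,-0.057,0,0.05],[0.01,0.11,-0.057,-3,0.05],[0.01,0.15,-0.057,-6,0.05],[0.015,0.19,-0.057,-12,0.05],[0.015,0.23,-0.057,-18,0.05],[0.015,0.27,-0.057,-24,0.05],[0.015,0.31,-0.057,-29,0.05],[0.015,0.35,-0.057,-29,0.05]]}}

```text
time: 5.2
position: [0.4889, -0.1597, 0.2999]
ee_rot: [0.975, 0.221, 0.0, -0.0]
wrist_force: [0.6, 0.5, 0.0]
grip_width: 0.0501
```

```bash
python3 -c "
from h import *
go(.541,-.196,.25,-64.3)
snap('wrist','wrist2');d=np.load('pics/wrist2.npz');print(d['E'].round(3))"
```

```text
t 5.2 pos [ 0.4889 -0.1597  0.2999] yaw_y -64.45 F [0.6  0.47 0.02] w 0.0501 | move [0.0314 0.0552 0.0499] turn -0.15
[[ 0.431  0.867  0.249  0.553]
 [-0.902  0.414  0.119 -0.129]
 [ 0.    -0.276  0.961  0.443]
 [ 0.     0.     0.     1.   ]]
```

View pics/wrist2.png

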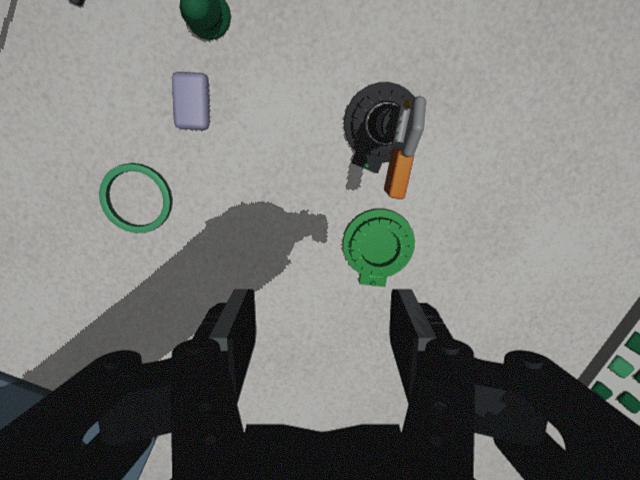

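The wrist view shows the lug at about (399,173), with the hook's crown and brass gate running ahead of it to (417,105). I'll fit the lug pose from this and the top view.

Run:
```python
from fit import *
obs=[('wrist2',(375,140,45,70)),('top0',(430,220,40,40))]
ms={}
for f,(x,y,w,h) in obs:
    m=mask(f)[y:y+h,x:x+w]; n,l,st,ce=cv2.connectedComponentsWithStats(m); k=1+np.argmax(st[1:,4]); ms[f]=(l==k)*1.; print(st[k],ce[k]+[x,y])
def fz(o):
    import fit as F; b0=F.box
    F.box=lambda x,y,z,a:b0(x,y,.136,a)
    r=F.fit(o,[.541,-.196,.136,.45],ms); F.box=b0; return r
for o in (obs[:1],obs[1:],obs): print(fz(o))
for f in ('wrist2','top0'): print([proj(f,q).round(1).tolist() for q in box(.541,-.196,.136,.45)])
# dock centre and crown via wrist
for n,u,v,z in [('dockrim',381,122,.02),('hookfar',419,100,.165),('hookspine',411,152,.165)]: print(n,onz('wrist2',u,v,z))
```

```text
[ 13  10  26  49 741] [400.08232119 175.33468286]
[ 12   7  12  20 125] [447.944 236.44 ]
(array([ 0.53938968, -0.19898734,  0.14885334,  0.44342193]), np.float64(0.6125744224815433))
(array([ 0.54207543, -0.19834517,  0.14843494,  0.07135118]), np.float64(0.7045019607843137))
(array([ 0.54063158, -0.19710964,  0.14587674,  0.34797191]), np.float64(1.3333274906723824))
[[400.3, 190.0], [407.9, 197.2], [385.1, 190.0], [391.2, 197.3], [402.5, 145.9], [410.5, 148.9], [386.7, 145.9], [393.2, 149.0]]
[[452.1, 244.7], [455.6, 242.4], [446.3, 247.8], [449.5, 245.5], [443.0, 228.2], [446.2, 225.4], [437.2, 231.2], [440.2, 228.4]]
dockrim [ 0.57199837 -0.18419954  0.02      ]
hookfar [ 0.58794105 -0.18089977  0.165     ]
hookspine [ 0.55701874 -0.19214619  0.165     ]
```

Run:
```python
from fit import *
def ov(f,p,x,y,w,h,s):
    im=cv2.resize(cv2.imread(f'pics/{f}.png')[y:y+h,x:x+w],None,fx=s,fy=s,interpolation=cv2.INTER_CUBIC)
    uv=[((proj(f,q)-[x,y]+.5)*s) for q in box(*p)]
    for i in range(8):
        for j in range(i):
            if bin(i^j).count('1')==1: cv2.line(im,tuple(int(t) for t in uv[i]),tuple(int(t) for t in uv[j]),(255,255,0),1)
    return im
p=[.541,-.198,.136,.42]
a=ov('wrist2',p,365,80,70,130,4.6);b=ov('top0',p,425,200,40,60,10);c=ov('side0',p,375,280,50,70,8)
H=598
cv2.imwrite('pics/ov.png',np.hstack([cv2.resize(i,(int(i.shape[1]*H/i.shape[0]*(.68)),int(H*.68))) for i in (a,b,c)]))
print(cv2.imread('pics/ov.png').shape)
```

```text
(406, 779, 3)
```

View pics/ov.png

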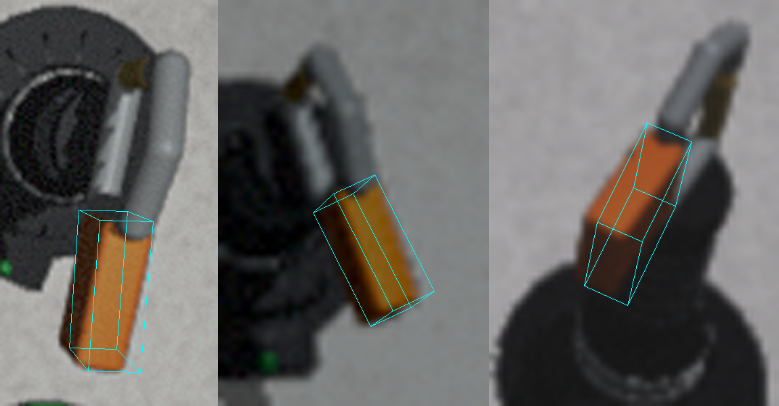

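The overlay shows the lug about 5° flatter in yaw (≈19.5°) than my box and centred near (0.539,-0.1965). I align and descend.

```bash
python3 -c "
from h import *
go(.539,-.1965,.117,-70.5)"
```

```text
t 5.25 pos [ 0.4869 -0.1693  0.3008] yaw_y -65.27 F [-2.21 -6.5   0.45] w 0.0499 | move [0.0361 0.0455 0.184 ] turn 5.23
```

Call:
{"name": "drive_tool", "arguments": {"motion": [[0.01,0.02,0.01,2,0.05],[0.02,0.04,0.03,4,0.05],[0.0283,0.0559,0.05,5.8,0.05],[0.0283,0.0559,0.075,5.8,0.05],[0.0283,0.0559,0.095,5.8,0.05],[0.0283,0.0559,0.105,5.8,0.05],[0.0283,0.0559,0.11,5.8,0.05],[0.0283,0.0559,0.11,5.8,0.05],[0.0283,0.0559,0.11,5.8,0.05],[0.0283,0.0559,0.11,5.8,0.05]]}}

```text
time: 6.08
position: [0.5396, -0.1965, 0.1912]
ee_rot: [0.986, 0.169, 0.001, 0.0]
wrist_force: [-0.1, -0.1, 0.4]
grip_width: 0.0504
```

Run:
```python
from fit import *
go(.539,-.1965,.117,-70.5)
snap('wrist','wrist3')
p=[.539,-.1965,.136,.34]; f='wrist3'; im=cv2.imread('pics/wrist3.png')
uv=[proj(f,q)+.5 for q in box(*p)]
for i in range(8):
    for j in range(i):
        if bin(i^j).count('1')==1: cv2.line(im,tuple(int(t) for t in uv[i]),tuple(int(t) for t in uv[j]),(255,255,0),1)
cv2.imwrite('pics/ov3.png',im[:420,150:500]); print(np.round(uv).tolist())
```

```text
t 6.08 pos [ 0.5396 -0.1965  0.1912] yaw_y -70.53 F [-0.06 -0.05  0.37] w 0.0504 | move [-0.0007 -0.0003  0.0742] turn -0.03
[[333.0, 282.0], [335.0, 306.0], [312.0, 282.0], [310.0, 306.0], [334.0, 222.0], [336.0, 238.0], [311.0, 222.0], [310.0, 239.0]]
```

View pics/ov3.png

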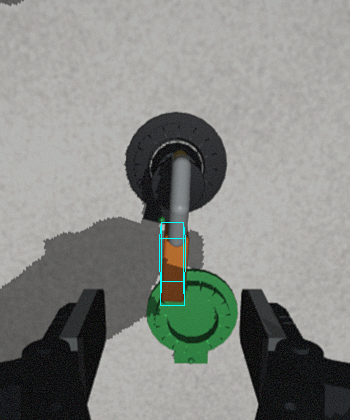

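The lug sits inside the overlay box (crop col 161-186, rows 238-305). The hook leans slightly right, towards (182,155), so I'll refine the yaw numerically.

Run:
```python
from h import *
f='wrist3'
a=onz(f,332.5,165,.166);b=onz(f,327,232,.158);d=onz(f,326,162,.02);print(a,b,d,np.degrees(np.arctan2(*(a-b)[[1,0]])))
h=cv2.cvtColor(cv2.imread('pics/wrist3.png'),cv2.COLOR_BGR2HSV)
m=cv2.inRange(h,(5,120,120),(22,255,255))
E=[]
for v in range(246,300,6):
    c=np.where(m[v,290:350])[0]+290
    if len(c): print(v,c.min(),c.max())
for u,v in [(325,245),(322,300)]: print(onz(f,u,v,.151))
```

```text
[ 0.58963298 -0.18306882  0.166     ] [ 0.56032193 -0.19126639  0.158     ] [ 0.57570841 -0.18676858  0.02      ] 15.62498995422276
246 314 337
252 314 337
258 316 336
264 320 336
[ 0.55227906 -0.19323884  0.151     ]
[ 0.52554655 -0.20119418  0.151     ]
```

Call:
{"name": "drive_tool", "arguments": {"motion": [[0,0,0.015,2,0.05],[0,0,0.03,3.5,0.05],[0,0,0.045,3.5,0.05],[0,0,0.058,3.5,0.05],[0,0,0.068,3.5,0.05],[0,0,0.074,3.5,0.05],[0,0,0.074,3.5,0.05],[0,0,0.074,3.5,0.03],[0,0,0.074,3.5,0.02],[0,0,0.074,3.5,0.014]], "grip_force": 60}}

```text
time: 6.97
position: [0.5394, -0.1966, 0.1166]
ee_rot: [0.99, 0.139, 0.001, 0.0]
wrist_force: [-0.0, 0.6, 0.9]
grip_width: 0.0152
```

Call:
{"name": "drive_tool", "arguments": {"motion": [[0,0,0,0,0.0],[0,0,0,0,0.0],[0,0,0,0,0.0],[0,0,0,0,0.0],[0,0,0,0,0.0],[0,0,0,0,0.0],[0,0,0,0,0.0],[0,0,0,0,0.0],[0,0,0,0,0.0],[0,0,0,0,0.0]]}}

```text
time: 7.8
position: [0.5393, -0.1968, 0.1167]
ee_rot: [0.99, 0.139, 0.001, 0.0]
wrist_force: [-0.8, -0.8, 6.0]
grip_width: 0.0115
```

Run:
```python
from fit import *
go(.539,-.1965,.117,-73.5)
snap('side','side4');snap('wrist','wrist4')
a=cv2.imread('pics/side4.png')[240:390,340:480];b=cv2.imread('pics/wrist4.png')
cv2.imwrite('pics/v4.png',np.hstack([cv2.resize(a,(420,450),interpolation=2),cv2.resize(b[:,200:500],(281,450))]))
```

```text
t 7.8 pos [ 0.5393 -0.1968  0.1167] yaw_y -74.05 F [-0.81 -0.85  6.04] w 0.0115 | move [-0.0002 -0.0004 -0.0003] turn -0.55
```

View pics/v4.png

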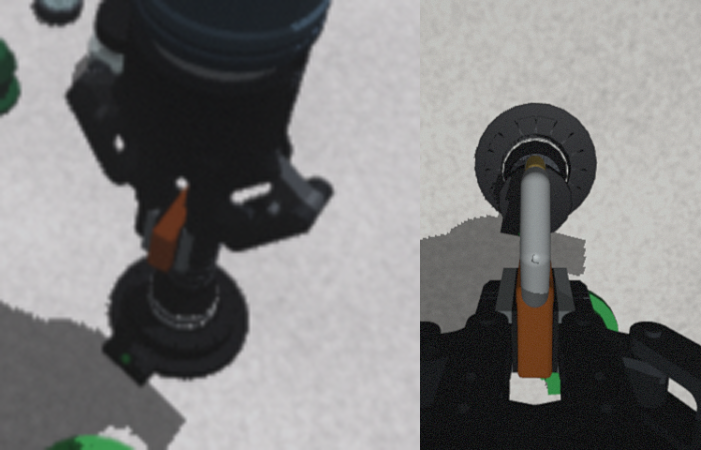

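Gripped. In the wrist half the lug lies centred between the pads (cols 517-553) with the hook straight ahead. I'll work out the torch's x offset in the tool frame and lift.

Run:
```python
from h import *
f='wrist4'; s=env.state(); r=R.from_quat(s['ee_rot']).as_matrix()
k=.9375
for n,u,v,z in [('dock',535.5,150,.02),('lugback',535,377,.151),('lugfront',535,292,.151),('crownfrontend',536,160,.16)]:
    p=onz(f,200+(u-420)/k,v/k,z); print(n,p.round(4),(r.T@(p-s['position'])).round(4))
# dock rim top outline: px of rim extremes
for u,v in [(475,160),(597,160)]:
    p=onz(f,200+(u-420)/k,v/k,.02); print((r.T@(p-s['position'])).round(4))
for v in (102,):
    p=onz(f,200+(536-420)/k,v/k,.02); print('far rim',(r.T@(p-s['position'])).round(4))
# expected with axis at tool x=a
for a in (.030,.033,.036,.039):
    q=s['position']+r@[a,0,0]; q[2]=.02; rim=s['position']+r@[a+.04,0,0]; rim[2]=.02
    lb=s['position']+r@[a-.053,0,0]; lb[2]=.151
    print(a,'rimv',proj(f,rim)[1]*k,'lugback v',proj(f,lb)[1]*k)
```

```text
dock [ 0.5839 -0.1846  0.02  ] [0.0462 0.0003 0.0967]
lugback [ 0.5254 -0.2007  0.151 ] [-0.0144 -0.0001 -0.0344]
lugfront [ 0.555  -0.1922  0.151 ] [ 0.0165 -0.0001 -0.0343]
crownfrontend [ 0.5952 -0.181   0.16  ] [ 0.0582  0.0001 -0.0433]
[ 0.0401 -0.0369  0.0967]
[0.0401 0.0382 0.0967]
far rim [0.0743 0.0006 0.0967]
0.03 rimv 109.76961290378087 lugback v 398.6807779427798
0.033 rimv 104.5114691705402 lugback v 391.19898803001865
0.036 rimv 99.21528728596623 lugback v 383.6208988880177
0.039 rimv 93.8806529916519 lugback v 375.9446392515861
```

Call:
{"name": "drive_tool", "arguments": {"motion": [[0,0,-0.004,0,0.0],[0,0,-0.01,0,0.0],[0,0,-0.02,0,0.0],[0,0,-0.035,0,0.0],[0,0,-0.055,0,0.0],[0,0,-0.08,0,0.0],[0,0,-0.1,0,0.0],[0,0,-0.115,0,0.0],[0,0,-0.125,0,0.0],[0,0,-0.13,0,0.0]]}}

```text
time: 8.73
position: [0.5393, -0.1964, 0.2476]
ee_rot: [0.99, 0.139, 0.001, 0.0]
wrist_force: [-0.3, -0.2, -1.8]
grip_width: 0.0113
```

Lifted, at about 1.8 N. Now I carry it to the front of the stand.

Call:
{"name": "drive_tool", "arguments": {"motion": [[-0.015,-0.01,0,0,0],[-0.03,-0.035,0,2,0],[-0.03,-0.07,0,4,0],[-0.03,-0.105,0,6,0],[-0.03,-0.14,0,8,0],[-0.03,-0.175,0,10,0],[-0.03,-0.21,0,12,0],[-0.03,-0.245,0,14,0],[-0.03,-0.275,0,16,0],[-0.03,-0.3,0,18,0]]}}

```text
time: 9.57
position: [0.4258, 0.0862, 0.2455]
ee_rot: [1.0, -0.018, -0.001, -0.0]
wrist_force: [0.8, 0.4, -3.1]
grip_width: 0.0116
```

```bash
python3 -c "
from h import *
go(.402,.198,.2253,-95)"
```

```text
t 9.57 pos [0.4258 0.0862 0.2455] yaw_y -92.02 F [ 0.83  0.4  -3.13] w 0.0116 | move [-0.0277 -0.1109  0.0203] turn 2.98
```

Call:
{"name": "drive_tool", "arguments": {"motion": [[-0.012,-0.025,0,1,0],[-0.022,-0.05,0,2,0],[-0.03,-0.075,0.004,3,0],[-0.03,-0.097,0.01,3,0],[-0.03,-0.11,0.016,3,0],[-0.03,-0.114,0.02,3,0],[-0.03,-0.114,0.0223,3,0],[-0.03,-0.114,0.0223,3,0],[-0.03,-0.114,0.0223,3,0],[-0.03,-0.114,0.0223,3,0]]}}

```text
time: 10.4
position: [0.4018, 0.1977, 0.2238]
ee_rot: [0.999, -0.045, 0.0, -0.0]
wrist_force: [0.5, 0.7, -1.1]
grip_width: 0.0113
```

Run:
```python
from h import *
go(.402,.198,.2253,-95)
snap('side','side5');snap('top','top5');snap('wrist','wrist5')
a=cv2.imread('pics/side5.png')[110:260,140:300];b=cv2.imread('pics/top5.png')[180:330,160:300];c=cv2.imread('pics/wrist5.png')
r=lambda i:cv2.resize(i,(400,int(400*i.shape[0]/i.shape[1])),interpolation=2)
L=[r(a),r(c[:300])]; 
im=np.hstack([r(a)[:300],r(c)[:300]]) ; print(im.shape)
p=cv2.resize(b,(280,300),interpolation=2)
im=np.vstack([im[:300],np.hstack([p,cv2.resize(c[100:400,180:480],(300,300)),np.zeros((300,220,3),np.uint8)])]); cv2.imwrite('pics/v5.png',im)
```

```text
t 10.4 pos [0.4018 0.1977 0.2238] yaw_y -95.15 F [ 0.55  0.73 -1.12] w 0.0113 | move [ 0.0002 -0.0003 -0.0015] turn -0.15
(300, 800, 3)
```

View pics/v5.png

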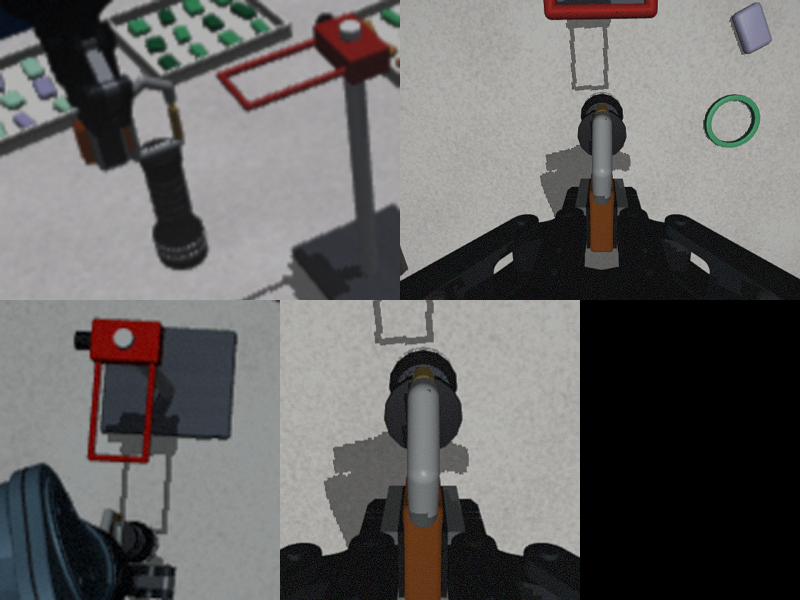

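The hook is lined up with the eye: in the wrist view the hook is at col 601 and the bar's middle is also at col 601. Next I check uprightness numerically.

Run:
```python
from h import *
s=env.state(); r=R.from_quat(s['ee_rot']).as_matrix(); P=s['position']
ax=P+r@[.036,0,0]
for z in (.115,.131,.215,.235,.277): q=ax.copy(); q[2]=z; u=proj('side5',q); print(z,((u-[140,110])*2.5).round(1), u.round(1))
# gate mid and bar mid predicted
g=P+r@[.0555,0,0]; g[2]=P[2]+.0113; print('gate',((proj('side5',g)-[140,110])*2.5).round(1))
print('bar', ((proj('side5',[.498,.1895,.2406])-[140,110])*2.5).round(1))
# wrist bar front edge corners -> eye position
for u,v in [(545,10),(657,10)]: print(onz('wrist5',(u-400)*1.6,v*1.6,.2406))
```

```text
0.115 [186.  252.6] [214.4 211.1]
0.131 [182.3 237.3] [212.9 204.9]
0.215 [161.  149.5] [204.4 169.8]
0.235 [155.4 126.5] [202.2 160.6]
0.277 [143.   75.3] [197.2 140.1]
gate [181.8 116.8]
bar [235.2  91.3]
[0.50074922 0.21475422 0.2406    ]
[0.49632065 0.16553564 0.2406    ]
```

Call:
{"name": "drive_tool", "arguments": {"motion": [[0.005,0,-0.0005,0,0],[0.012,0,-0.001,0,0],[0.019,0,-0.001,0,0],[0.025,0,-0.001,0,0],[0.029,0,-0.001,0,0],[0.032,0,-0.001,0,0],[0.034,0,-0.001,0,0],[0.034,0,-0.001,0,0],[0.034,0,-0.001,0,0],[0.034,0,-0.001,0,0]]}}

```text
time: 11.38
position: [0.4351, 0.1959, 0.2245]
ee_rot: [0.999, -0.044, -0.0, 0.0]
wrist_force: [0.5, -0.0, -1.6]
grip_width: 0.0111
```

Call:
{"name": "drive_tool", "arguments": {"motion": [[0.001,0,0,0,0],[0.002,0,0,0,0],[0.003,0,0,0,0],[0.004,0,0,0,0],[0.005,0,0,0,0],[0.006,0,0,0,0],[0.007,0,0,0,0],[0.008,0,0,0,0],[0.008,0,0,0,0],[0.008,0,0,0,0]]}}

```text
time: 12.22
position: [0.4427, 0.1952, 0.2243]
ee_rot: [0.999, -0.044, -0.001, 0.0]
wrist_force: [-3.8, 2.0, -1.4]
grip_width: 0.0116
```

Contact, with 3.8 N on the gate as expected. Keep pressing.

Call:
{"name": "drive_tool", "arguments": {"motion": [[0.001,0,0,0,0],[0.002,0,0,0,0],[0.003,0,0,0,0],[0.004,0,0,0,0],[0.005,0,0,0,0],[0.006,0,0,0,0],[0.007,0,0,0,0],[0.008,0,0,0,0],[0.008,0,0,0,0],[0.008,0,0,0,0]]}}

```text
time: 13.05
position: [0.451, 0.1944, 0.2243]
ee_rot: [0.999, -0.044, -0.0, 0.0]
wrist_force: [-5.1, 1.2, -4.2]
grip_width: 0.0112
```

Call:
{"name": "drive_tool", "arguments": {"motion": [[0.0015,0,0,0,0],[0.003,0,0,0,0],[0.0045,0,0,0,0],[0.006,0,0,0,0],[0.007,0,0,0,0],[0.008,0,0,0,0],[0.009,0,0,0,0],[0.01,0,0,0,0],[0.01,0,0,0,0],[0.01,0,0,0,0]]}}

```text
time: 13.88
position: [0.4612, 0.1934, 0.2243]
ee_rot: [0.999, -0.044, -0.0, 0.0]
wrist_force: [-3.0, -0.1, -7.5]
grip_width: 0.0113
```

Run:
```python
from h import *
go(.498-.036*.996,.1895+.036*.087,.2245,-95)
snap('side','side6');snap('wrist','wrist6')
a=cv2.imread('pics/side6.png')[100:220,170:330];c=cv2.imread('pics/wrist6.png')
cv2.imwrite('pics/v6.png',np.hstack([cv2.resize(a,(500,375),interpolation=2),cv2.resize(c[:375,170:470],(300,375))]))
```

```text
t 13.88 pos [0.4612 0.1934 0.2243] yaw_y -95.04 F [-3.   -0.06 -7.51] w 0.0113 | move [ 0.0011  0.0007 -0.0002] turn -0.04
```

View pics/v6.png

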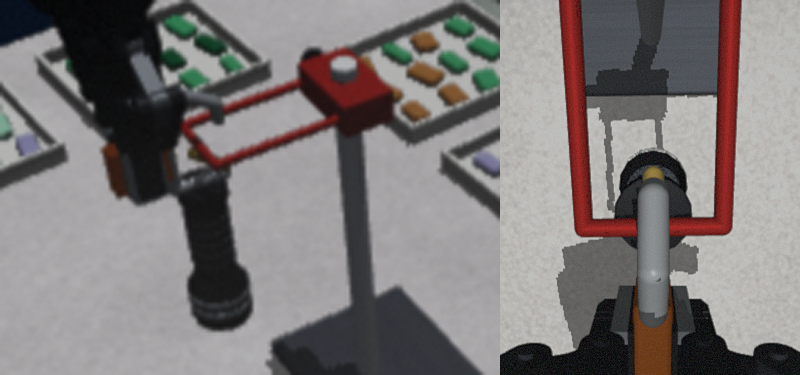

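The bar is now inside the hook with the gate pressed inward (side view near (195,150)), and the wrist view shows the crown straddling the bar at row 227. Now I lower.

Call:
{"name": "drive_tool", "arguments": {"motion": [[0,0,0.0015,0,0],[0,0,0.003,0,0],[0,0,0.0045,0,0],[0,0,0.006,0,0],[0,0,0.008,0,0],[0,0,0.01,0,0],[0,0,0.012,0,0],[0,0,0.014,0,0],[0,0,0.016,0,0],[0,0,0.017,0,0]]}}

```text
time: 14.82
position: [0.4615, 0.1936, 0.2075]
ee_rot: [0.999, -0.044, 0.0, -0.0]
wrist_force: [0.8, -0.4, -1.6]
grip_width: 0.0114
```

Call:
{"name": "drive_tool", "arguments": {"motion": [[0,0,0.001,0,0],[0,0,0.002,0,0],[0,0,0.003,0,0],[0,0,0.0035,0,0],[0,0,0.004,0,0],[0,0,0.0045,0,0],[0,0,0.005,0,0],[0,0,0.005,0,0],[0,0,0.005,0,0],[0,0,0.005,0,0]]}}

```text
time: 15.65
position: [0.4613, 0.1936, 0.2026]
ee_rot: [0.999, -0.044, 0.0, -0.0]
wrist_force: [-0.7, 0.4, -0.9]
grip_width: 0.0112
```

The gate has cleared and the force is back to the weight alone. Now I feel for the crown.

Call:
{"name": "drive_tool", "arguments": {"motion": [[0,0,0.0003,0,0],[0,0,0.0006,0,0],[0,0,0.0009,0,0],[0,0,0.0012,0,0],[0,0,0.0015,0,0],[0,0,0.0018,0,0],[0,0,0.002,0,0],[0,0,0.0022,0,0],[0,0,0.0024,0,0],[0,0,0.0024,0,0]]}}

```text
time: 16.48
position: [0.4615, 0.1936, 0.2003]
ee_rot: [0.999, -0.044, 0.0, -0.0]
wrist_force: [0.6, 0.8, 0.1]
grip_width: 0.0114
```

Call:
{"name": "drive_tool", "arguments": {"motion": [[0,0,0.0001,0,0],[0,0,0.0002,0,0],[0,0,0.0003,0,0],[0,0,0.0004,0,0],[0,0,0.0004,0,0],[0,0,0.0004,0,0],[0,0,0.0004,0,0],[0,0,0.0004,0,0],[0,0,0.0004,0,0],[0,0,0.0004,0,0]]}}

```text
time: 17.32
position: [0.4616, 0.1937, 0.2]
ee_rot: [0.999, -0.044, 0.0, -0.0]
wrist_force: [1.7, -0.3, 2.9]
grip_width: 0.0109
```

The eye now carries the weight with the torch still held: Fz went from -1.8 to +2.9 N. I ease off slightly and release.

Call:
{"name": "drive_tool", "arguments": {"motion": [[0,0,-0.0001,0,0],[0,0,-0.0002,0,0],[0,0,-0.0002,0,0],[0,0,-0.0002,0,0.013],[0,0,-0.0002,0,0.016],[0,0,-0.0002,0,0.02],[0,0,-0.0002,0,0.025],[0,0,-0.0002,0,0.03],[0,0,-0.0002,0,0.04],[0,0,-0.0002,0,0.045]]}}

```text
time: 18.15
position: [0.4612, 0.1936, 0.2]
ee_rot: [0.999, -0.044, -0.0, 0.0]
wrist_force: [-0.6, 0.3, 0.2]
grip_width: 0.0451
```

Call:
{"name": "drive_tool", "arguments": {"motion": [[0,0,0,0,0.045],[-0.003,0,0,0,0.045],[-0.01,0,0,0,0.045],[-0.02,0,0,0,0.045],[-0.03,0,0,0,0.045],[-0.04,0,0,0,0.045],[-0.05,0,0,0,0.045],[-0.055,0,-0.01,0,0.045],[-0.055,0,-0.025,0,0.045],[-0.055,0,-0.04,0,0.045]]}}

```text
time: 18.98
position: [0.4049, 0.1984, 0.2401]
ee_rot: [0.999, -0.044, -0.001, 0.0]
wrist_force: [-0.4, -0.0, 0.1]
grip_width: 0.0449
```

Run:
```python
from h import *
go(.498-.036*.996,.1895+.036*.087,.1996,-95)
snap('side','side7');snap('wrist','wrist7')
a=cv2.imread('pics/side7.png')[100:220,170:330];c=cv2.imread('pics/wrist7.png')
cv2.imwrite('pics/v7.png',np.hstack([cv2.resize(a,(500,375),interpolation=2),cv2.resize(c[:375,170:470],(300,375))]))
```

```text
t 18.98 pos [0.4049 0.1984 0.2401] yaw_y -94.99 F [-0.38 -0.03  0.11] w 0.0449 | move [0.0576 0.0007 0.0405] turn 0.01
```

View pics/v7.png

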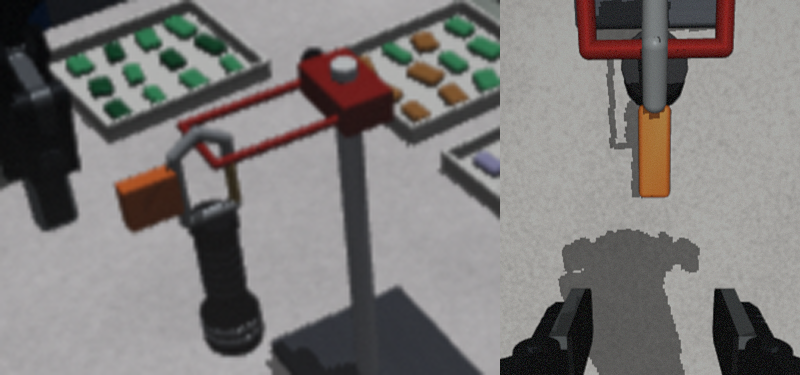

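The torch hangs upright on the front bar. The gate is shut (brass strip at about (232,185)) and the gripper is clear of everything. I wait for any swing to settle, then check.

Call:
{"name": "drive_tool", "arguments": {"motion": [[0,0,0,0,0.045],[0,0,0,0,0.045],[0,0,0,0,0.045],[0,0,0,0,0.045],[0,0,0,0,0.045],[0,0,0,0,0.045],[0,0,0,0,0.045],[0,0,0,0,0.045],[0,0,0,0,0.045],[0,0,0,0,0.045]]}}

```text
time: 19.92
position: [0.4065, 0.1984, 0.24]
ee_rot: [0.999, -0.044, 0.0, 0.0]
wrist_force: [0.8, 0.1, -0.3]
grip_width: 0.045
```

Call:
{"name": "drive_tool", "arguments": {"motion": [[0,0,0,0,0.045],[0,0,0,0,0.045],[0,0,0,0,0.045],[0,0,0,0,0.045],[0,0,0,0,0.045],[0,0,0,0,0.045],[0,0,0,0,0.045],[0,0,0,0,0.045],[0,0,0,0,0.045],[0,0,0,0,0.045]]}}

```text
time: 20.75
position: [0.4065, 0.1984, 0.24]
ee_rot: [0.999, -0.044, 0.0, -0.0]
wrist_force: [-0.0, -0.1, 0.0]
grip_width: 0.0452
```

Run:
```python
from h import *
a=[imaging.camera('side')['image'][120:220,200:270].astype(int) for _ in range(5)]
b=cv2.imread('pics/side7.png')[120:220,200:270,::-1].astype(int)
print([np.abs(x-a[0]).mean().round(2) for x in a], np.abs(b-a[0]).mean().round(2))
t0=cv2.imread('pics/top0.png').astype(int);t1=imaging.camera('top')['image'][:,:,::-1].astype(int)
print('bystanders',np.abs(t0-t1)[165:350,285:370].mean().round(2))
print(env.state()['time'],env.state()['wrist_force'])
```

```text
[np.float64(0.0), np.float64(0.65), np.float64(0.64), np.float64(0.64), np.float64(0.64)] 0.65
bystanders 14.48
21.05 [ 0.37909747 -0.92680527  0.26105151]
```

The torch is at rest, since the frames differ only by noise. The bystander region differs from the start picture, possibly because the arm or its shadow covers it, so I look once.

```bash
python3 -c "
from h import *
snap('top','top8')
r=lambda n:cv2.resize(cv2.imread(f'pics/{n}.png')[150:360,280:400],(340,595),interpolation=2)
cv2.imwrite('pics/v8.png',np.hstack([r('top0'),r('top8')]))"
```

```text
(no output)
```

View pics/v8.png

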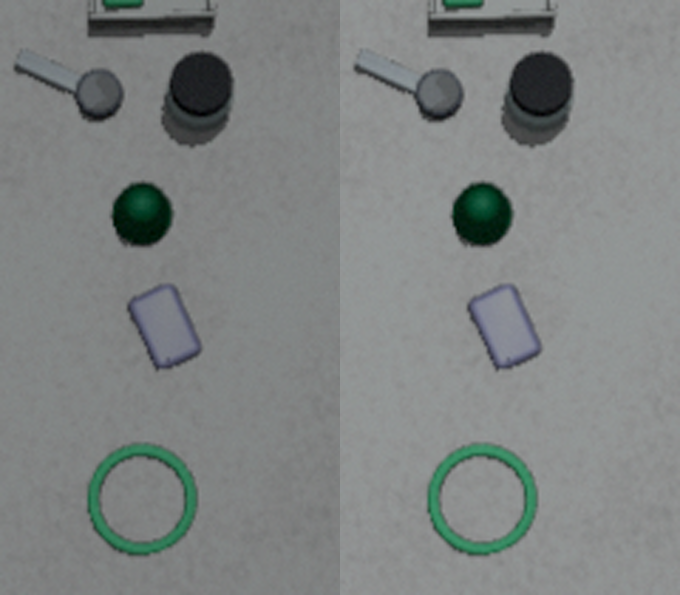

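All five bystanders lie where they did at the start; only the brightness changed. I hand the job in.

```bash
python3 -c "
from plant import finish_job
print(finish_job())"
```

```text
the job is handed in; nothing more can be done
None
```

The torch hangs upright on the eye's front bar with its gate shut, and I handed the job in at about 21 s. No verdict was reported.

- **Feeling for the eye:** A shut fingertip found the bar's top at z ≈ 0.2436 m, so its centre is at about 0.2406 m. The cameras gave 0.2408 m.
- **Lift and gate:** I lifted the torch (about 1.8 N) by its lug. The gate pressed open with horizontal forces of 3–5 N, and the largest single wrist-force reading was 7.5 N, including the torch's weight.
- **Lowering and release:** I lowered the torch until the eye carried its weight plus about 3 N, eased off and let go.

**Last checks:**
- The side picture shows the hook on the bar, the gate shut and the gripper clear.
- Five later frames differ only by noise, so the torch is at rest.
- The wrist force is near zero.
- The bystander pixel check first disagreed, with a mean difference of 14.5. A side-by-side view showed only a change in brightness, and nothing had moved.
- The gate angle and the contact force on the eye could not be read directly, so those are judged from the pictures and the wrist force.

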